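Hang a pail of sleeves on the bench spring scale

ROBOT

A 6-joint arm with a two-finger parallel gripper is mounted at the origin on the work surface. World frame = base frame: x ahead of the robot, y to its left, z up, the work surface at z = 0. Lengths are in m, angles in rad, forces in N, time in s.
With the tool pointing down it reaches from about 0.375 to 0.9 m from the base axis. Payload 3.1 kg.
Tool frame: the origin (TCP) lies between the finger pads; the fingertips stand 8 mm ahead of it and the grasp point (between the pads) lies 11 mm behind it; z points along the fingers, y is the line along which they close (so a half turn about z gives the same grasp; the last joint's range is limited). The gripper opens to 87 mm and grips with 3 to 60 N. Pads are 19 mm wide; open, the fingers measure 117 mm over their backs; the gripper's body (75 mm by 190 mm) begins 51 mm behind the grasp point.
Start: joints at [1.117, 0.527, 1.433, -0, 1.181, -0.178], TCP at [0.17, 0.602, 0.231] pointing down, gripper open.
Joint ranges: [-3.08, 3.08], [-0.75, 2.2], [0.22, 2.44], [-1.43, 4.57], [0, 2.65], [-2.85, 2.85]. Speed limits (rad/s): [2.79, 2.79, 3.14, 3.14, 3.14, 3.14].

INTERFACE

Orientations are given as a unit quaternion [x, y, z, w].
In Python, from rig import robot, vision, job gives the robot as it stands.
- The arm moves only by the shell command python3 -m handwheel 'ROWS' [OPENING] [FORCE]. ROWS is JSON, a list of rows, each a list of 4 numbers: the shift along the tool's x, y, z as a fraction of full scale, then the turn about the tool's z as a fraction of full scale. A call has 1 to 20 rows; each row is the pose to reach, as a shift and turn from the pose commanded when the call began, along the tool's axes at that moment, turning the shorter way round; what a row does not reach only later rows make up. Full scale, the value 1, is 300 mm for a shift and 2 pi rad for a turn. A row lasts 1/12 s, in which the tool goes at most 41.7 mm and 7.16 degrees, less where a joint would pass 70% of its speed; a pose out of reach is approached as far as the arm can. A call with a number of a shift or a turn outside -1 to 1 is refused whole. A call with a gripper value outside its range is refused whole. OPENING is the opening in per cent of the stroke, from 0 (shut) to 100 (fully open), set as the call begins (- or left out, the last holds). The fingers move at their own pace and stop on an object; FORCE is the grip in N (left out, the last holds). Time passes only in rows, so rows that repeat a pose let the fingers close. It gives the time, the measured TCP pose, the force, the opening and the grip force at its end, in the units of the state.
- robot.get_obs(): the state, without advancing time (a new reading comes with each control period).
- vision.camera(name): name is "scene" or "top"; returns a dict with "frame" (420x560x3 uint8, red, green, blue), "K" (3x3 intrinsics, pixels), "cam_to_world" (4x4, takes a point from camera to world coordinates). Camera axes: x right, y down, z forward; pixel columns grow to the right and rows downward; lengths in m; the calibration is good to about 2 mm. A picture is of the moment at which its call begins. There is no depth.
- job.hand_in(): hands the job in; it is judged then, once.
Trained networks look in the newest picture that a camera, given by its name, has taken for a name from the list of things; names that differ only in an ending like _2 or _b are one class to them, and where a whole thing is asked for, a point or a joint stands for the part that bears it (a point fixed in the world has none). Each returns a list of dicts, best first, with "conf" (0 to 1); they miss things now and then, are a little off and sometimes report something else, mostly with a low value. They report only what shows in the picture. A call takes as long as a camera call.
- vision.look_for(camera, label): "point" ([row, column] in pixels, amid what is visible of it).
- vision.outline_of(camera, label): "mask" (420x560 bool, what is visible of it) and "point" ([row, column] in pixels, amid what is visible of it).
The state is a dict: "time": time; "q": joint angles; "joint_velocities": joint speeds; "joint_torque": joint torques, N m; "position": TCP position; "tool_rot": TCP orientation; "ft_force": force on the tool from outside, world axes, zero at the start; "moment": the same for the moment, N m; "grip_width": finger opening in m; "grip_force": force on a finger pad.
Only numpy, scipy, OpenCV 4.12 (cv2) and the standard library are available. Lean on these libraries where they do the work, as an engineer would, in place of code of your own. Each camera call takes 0.05 s, during which the arm holds its last target. There are 200 camera calls.

TASK

Weigh the red pail of sleeves: first raise its swing bail until it stands upright with the pail still standing where it is, without tipping or dragging the pail, then lift the pail by the bail, carry it over and hook the bail's wire over both prongs of the yellow spring-scale hook. Lower it gently until the scale carries the pail's whole weight, and only then let go, so that the hook does not jerk up or down when released; never press the hook down to its stop. Leave the pail hanging still and free, and the other things on the bench undisturbed.

Things in the scene. Friction and masses are not known exactly. Their poses are not given: they have to be found in the camera images.
- pail: Red tapered pail packed with steel sleeves, 90 mm tall, rim 120 mm across (foot 92), weight unknown beforehand (0.30 to 0.96 kg with the bail). Origin: centre of its underside, z up. The bail's pivot axis runs along the pail's y, 78 mm above the underside, through the centre line (pins at y = +-66 mm). At the start the bail lies out level on the pail's -x side.
- bail_grip (a point): Centre of the bail's black grip tube (16 mm diameter, 36 mm long, along y), the middle of its 94 mm straight crossbar of bare 6 mm wire, 100 mm from the pivot axis. Lying flat: 78 mm above the bench, 32 mm free between tube and rim. Upright on the standing pail: 178 mm up. Site x points from crossbar to pivot, y along the crossbar. The tube spins freely on the wire.
- bail (a joint): Angle of the bail in rad: 0 lying flat on the pail's -x side (resting on stops on the ears), 1.571 upright. It swings almost freely and falls back if let go before it is upright.
- hook_seat (a point): Rest place of the crossbar's centre line, midway between two yellow prongs (8 mm thick, centred at y = +-33 mm); 290 mm above the bench unloaded, sinks with the hook. Crossbar lies along point y, either way round. Troughs 16 mm wide at the bottom; front lip (-x) rises 20 mm above the seat, rear 10 mm; nothing of the scale is higher. x points to the column (36 mm diameter), 105 mm behind.
- scale_hook (a joint): How far the hook has sunk on its spring, in m: 0 unloaded at its top stop, 0.095 at the bottom stop. The first 1 N moves nothing, then it sinks about 8.3 mm per newton. The pail's weight, unknown beforehand, sinks it by 15 to 72 mm; let go before or after that balance and the hook jumps.
- scale: The spring scale, fixed to the bench: grey base plate 210 x 150 x 12 mm, aluminium column 36 mm in diameter, on top a sinking rod with a blue crosshead (92 mm wide) and two yellow prongs that point away from the column, 29 mm past the seat; they enter the bail's arch from that open front (-x). Origin: on the bench straight under the hook seat; x points to the column.
- gauge_plate: bare steel gauge plate, stepped outline about 110 x 60 mm, 6 mm thick, lying flat on the bench between pail and scale; bystander, leave alone. Origin: centre of its underside
- gauge_plate2: larger steel gauge plate, about 160 x 90 x 6 mm, lying flat at the left; bystander. Origin: centre of its underside
- sleeve: dark steel sleeve, 48 mm diameter, 55 mm tall, standing at the middle of the bench towards the far side; bystander. Origin: centre of its underside
- blue_sleeve: blue steel sleeve, 52 mm diameter, 60 mm tall, standing at the left; bystander. Origin: centre of its underside
- steel_ring: bare steel ring, 100 mm across, 12 mm thick, lying flat at the right; bystander. Origin: centre of its underside
- brass_bush: brass bush, 44 mm diameter, 40 mm tall, standing at the right; bystander. Origin: centre of its underside

How it is judged:
On the way, in this order (a step that is already met when the one before it is completed fails the run):
1. the bail stands upright (within 0.2 rad) while the pail still stands on the bench, within 25 mm of where it was (value of joint bail between 1.37 and 1.77 rad and distance of pail from where it was at the start of the episode below 0.025 m and angle between pail's own z axis and vertical below 0.15 rad), for 0.1 s.
2. the bail's crossbar lies in both prongs of the hook and bears on it (x of bail_grip in the frame of hook_seat between -0.012 and 0.012 m and y of bail_grip in the frame of hook_seat between -0.016 and 0.016 m and z of bail_grip in the frame of hook_seat between -0.006 and 0.008 m and contact force between pail and scale above 0.5 N and angle between the y axis of bail_grip and the y axis of hook_seat, either way round below 0.15 rad), for 0.1 s.
At the end, for the whole second after the job is handed in: The pail hangs free and released: crossbar in both prongs (grip within 12 mm along, 16 mm across, 6 mm high of the seat; 0.15 rad), hook sunk over 10 mm, pail upright within 0.26 rad, over 20 mm above the bench, at rest (pail under 60, hook under 30 mm/s) (x of bail_grip in the frame of hook_seat between -0.012 and 0.012 m and y of bail_grip in the frame of hook_seat between -0.016 and 0.016 m and z of bail_grip in the frame of hook_seat between -0.006 and 0.008 m and contact force between pail and scale above 2 N and value of joint scale_hook above 0.01 m and angle between the y axis of bail_grip and the y axis of hook_seat, either way round below 0.15 rad and angle between pail's own z axis and vertical below 0.26 rad and height (world z) of pail above 0.02 m and linear speed of pail below 0.06 m/s and velocity of joint scale_hook between -0.03 and 0.03 m/s and contact force between the fingers and pail below 0.05 N); the robot touches nothing.
It fails at once if before the bail is near upright (1.2 rad) the pail is dragged or lifted more than 25 mm or tipped over 0.3 rad, or at any time it is tipped over 0.5 rad (angle between pail's own z axis and vertical above 0.5 rad or (value of joint bail below 1.2 rad and (distance of pail from where it was at the start of the episode above 0.025 m or angle between pail's own z axis and vertical above 0.3 rad))).
It fails at once if the scale's hook jerks: it moves up or down faster than 0.12 m/s, or faster than 0.05 m/s once the fingers have let the pail go (velocity of joint scale_hook above 0.12 m/s or velocity of joint scale_hook below -0.12 m/s or (contact force between the fingers and pail below 0.5 N and (velocity of joint scale_hook above 0.05 m/s or velocity of joint scale_hook below -0.05 m/s))).
It fails at once if the hook is pressed down nearly to its bottom stop (sunk more than 88 mm) (value of joint scale_hook above 0.088 m).
It fails at once if pail and scale press on one another with more than 20 N, or the robot on the scale with more than 15 N (contact force between pail and scale above 20 N or contact force between any of the fingers, the arm and scale above 15 N).
It fails at once if another thing on the bench is moved more than 20 mm (distance of any of gauge_plate, gauge_plate2, sleeve, blue_sleeve, steel_ring, brass_bush from where it was at the start of the episode above 0.02 m).
It also fails if it takes over 72 s, if anything falls off the work surface, if the arm or the gripper's body presses on something with over 40 N, if the wrist force passes 120 N, or if a joint passes its speed limit or range.

## Working session

There is one attempt and no reset: what is moved stays moved. The work goes in short steps, Python scripts to look and compute and a shell command to move; the robot and the scene stay as the last step left them, time stands still between calls to the robot, and variables do not carry over. Pictures are saved under pics/ and viewed, at most 10 in all, crops included, and the job is handed in when it is done.

```bash
ls; mkdir -p pics; cat > h.py <<'E'
import numpy as np, cv2
from rig import robot, vision, job
def ray(c,rc):
    K=np.array(c["K"]);T=np.array(c["cam_to_world"])
    d=T[:3,:3]@np.linalg.solve(K,[rc[1],rc[0],1.]);return T[:3,3],d
def atz(c,rc,z):
    o,d=ray(c,rc);return o+d*(z-o[2])/d[2]
def proj(c,p):
    K=np.array(c["K"]);T=np.array(c["cam_to_world"])
    q=K@(T[:3,:3].T@(np.array(p)-T[:3,3]));return q[1]/q[2],q[0]/q[2]
def save(c,n,box=None,s=1):
    f=c["frame"][:,:,::-1]
    if box: f=f[box[0]:box[1],box[2]:box[3]]
    cv2.imwrite("pics/"+n,cv2.resize(f,None,fx=s,fy=s,interpolation=cv2.INTER_CUBIC))
E
python3 - <<'E'
from h import *
np.set_printoptions(precision=4,suppress=True)
for n in("top","scene"):
    c=vision.camera(n);save(c,n+"0.png",None,1.4)
    print(n,np.array(c["K"]).tolist(),np.array(c["cam_to_world"]))
    for l in("pail","bail_grip","bail","scale","scale_hook","gauge_plate","sleeve","steel_ring","brass_bush","blue_sleeve","gauge_plate2"):
        r=vision.look_for(n,l)
        print(l,[(np.round(x["point"],1).tolist(),round(x["conf"],2),atz(c,x["point"],.0)) for x in r[:2]])
print(robot.get_obs())
E
```

```text
pics
top [[545.1168671097874, 0.0, 282.90157097833725], [0.0, 545.1168671097874, 213.31783674879898], [0.0, 0.0, 1.0]] [[-0.0278 -0.9808  0.1933  0.2868]
 [-0.9996  0.0279 -0.002  -0.0103]
 [-0.0035 -0.1932 -0.9811  1.6912]
 [ 0.      0.      0.      1.    ]]
pail [([231.2, 346.0], 0.86, array([ 0.5571, -0.2102,  0.    ]))]
bail_grip [([252.8, 372.4], 0.75, array([ 0.4867, -0.289 ,  0.    ]))]
bail [([253.9, 369.3], 0.58, array([ 0.4835, -0.2791,  0.    ]))]
scale [([214.4, 198.2], 0.62, array([0.6241, 0.2541, 0.    ]))]
scale_hook [([188.6, 187.5], 0.66, array([0.709 , 0.2885, 0.    ]))]
gauge_plate [([253.9, 274.1], 0.76, array([0.4919, 0.0173, 0.    ])), ([277.2, 125.2], 0.6, array([0.4325, 0.4796, 0.    ]))]
sleeve [([182.7, 281.5], 0.57, array([ 0.7198, -0.012 ,  0.    ])), ([216.2, 431.6], 0.2, array([ 0.5973, -0.4825,  0.    ]))]
steel_ring [([256.8, 433.8], 0.58, array([ 0.4688, -0.479 ,  0.    ]))]
brass_bush [([218.7, 432.4], 0.53, array([ 0.5892, -0.4844,  0.    ]))]
blue_sleeve [([229.0, 122.3], 0.71, array([0.584, 0.493, 0.   ]))]
gauge_plate2 [([253.9, 274.1], 0.76, arr
[... 1075 characters left out ...]
 ]))]
blue_sleeve [([183.0, 335.9], 0.46, array([0.5561, 0.5691, 0.    ]))]
gauge_plate2 [([241.3, 252.7], 0.54, array([0.4969, 0.0227, 0.    ])), ([185.5, 304.5], 0.52, array([0.4539, 0.4752, 0.    ]))]
{'time': 1.2, 'q': array([ 1.1175,  0.5275,  1.4327,  0.    ,  1.1814, -0.1785]), 'joint_velocities': array([-0.0006,  0.0001,  0.0013,  0.0005, -0.0007,  0.0009]), 'joint_torque': array([  0.0003, -44.0023, -17.6987,   0.0635,   0.0504,   0.    ]), 'position': array([0.1696, 0.6015, 0.2306]), 'tool_rot': array([ 0.137 ,  0.9906,  0.    , -0.    ]), 'ft_force': array([ 0.0288, -0.6411, -0.3201]), 'moment': array([0.014 , 0.0032, 0.0375]), 'grip_force': 0.0, 'grip_width': 0.08701178585663076}
```

```bash
python3 - <<'E'
from h import *
c=vision.camera("top")
a=cv2.resize(c["frame"][190:290,310:410,::-1],(600,600),interpolation=cv2.INTER_CUBIC)
cv2.imwrite("pics/pailtop.png",a)
E
```

```text
(no output)
```

View pics/scene0.png

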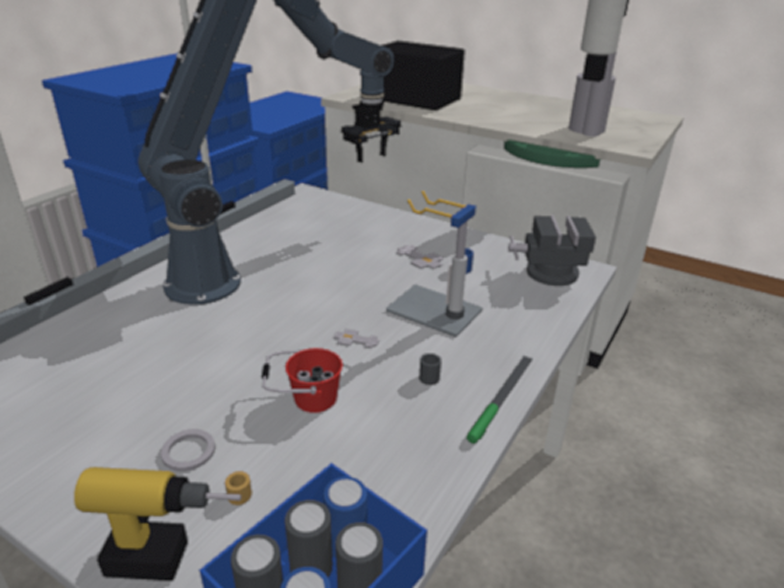

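View pics/top0.png

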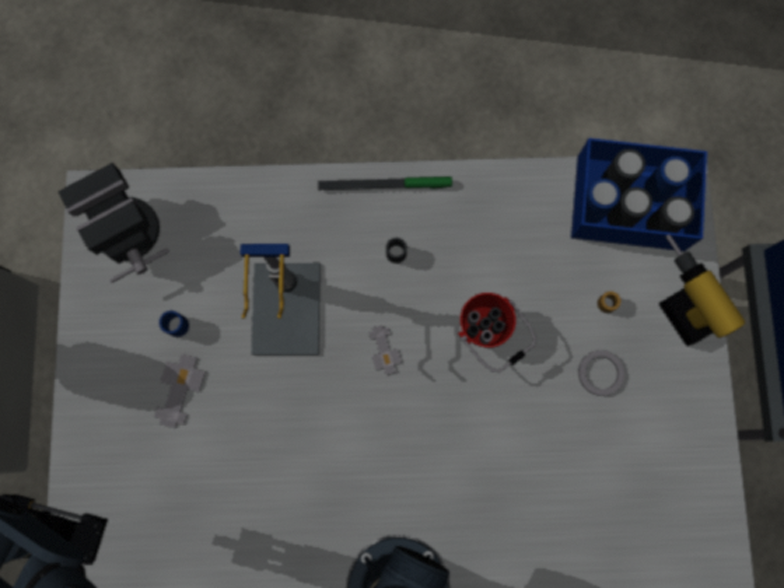

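View pics/pailtop.png

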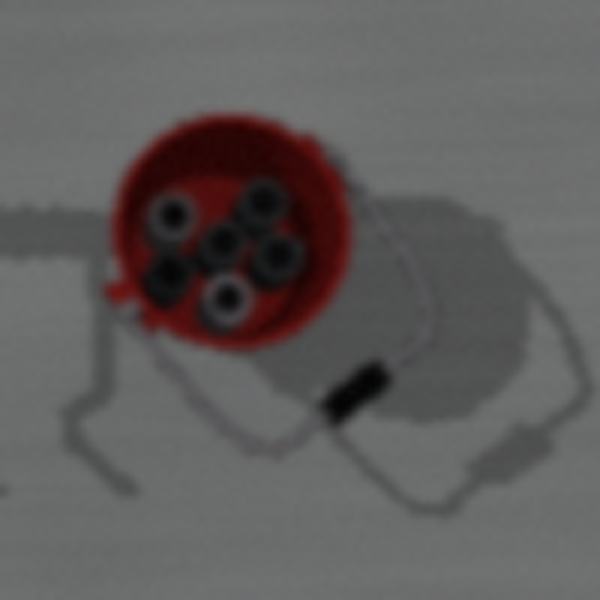

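```bash
python3 - <<'E'
from h import *
np.set_printoptions(precision=4,suppress=True)
c=vision.camera("top")
P=lambda x,y:(190+y/6-.4,310+x/6-.4)
e1,e2=atz(c,P(325,412),.078),atz(c,P(388,372),.078)
g=(e1+e2)/2; print("grip",g,np.linalg.norm(e1-e2),"dir",np.degrees(np.arctan2(*(e2-e1)[[1,0]])))
f=c["frame"].astype(int)
m=((f[:,:,0]>70)&(f[:,:,0]>2*f[:,:,1])&(f[:,:,0]>2*f[:,:,2])).astype(np.uint8)
m[:,:300]=0;m[:,420:]=0
m=cv2.morphologyEx(m,cv2.MORPH_OPEN,np.ones((5,5)))
k=max(cv2.findContours(m,0,1)[0],key=cv2.contourArea)
pts=np.array([atz(c,(p[0][1],p[0][0]),.09) for p in k])
(x,y),r=cv2.minEnclosingCircle(pts[:,:2].astype(np.float32)); print("rim",x,y,r)
d=np.array([x,y])-g[:2];print("pail-grip",np.linalg.norm(d),np.degrees(np.arctan2(d[1],d[0])))
a=cv2.resize(c["frame"][165:235,165:215,::-1],(420,588),interpolation=cv2.INTER_CUBIC)
s=vision.camera("scene")
b=cv2.resize(s["frame"][130:190,285:345,::-1],(360,360),interpolation=cv2.INTER_CUBIC)
o=np.zeros((588,790,3),np.uint8);o[:,:420]=a;o[:360,425:785]=b
cv2.imwrite("pics/scale.png",o)
E
```

```text
grip [ 0.4714 -0.2657  0.078 ] 0.037474505707362236 dir -59.57508751640689
rim 0.5705529451370239 -0.19799721240997314 0.008695575408637524
pail-grip 0.12010002332114794 34.337660127753374
```

View pics/scale.png

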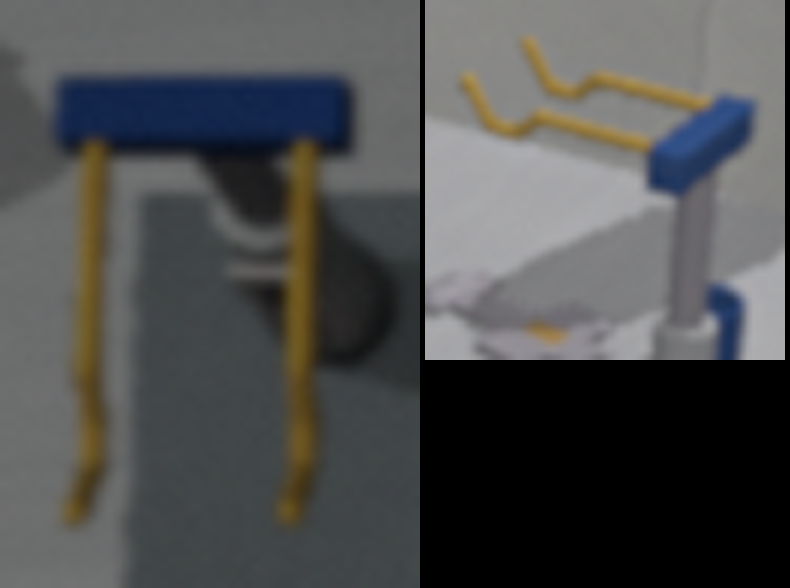

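```bash
python3 - <<'E'
from h import *
np.set_printoptions(precision=4,suppress=True)
c=vision.camera("top");s=vision.camera("scene")
P=lambda x,y:(190+y/6-.4,310+x/6-.4)
pc=atz(c,P(231.5,231.5),.09);print("pail",pc,np.linalg.norm(atz(c,P(350,231),.09)-atz(c,P(113,231),.09)))
g=np.array([.4714,-.2657]);d=pc[:2]-g;print(np.linalg.norm(d),np.degrees(np.arctan2(d[1],d[0])))
Q=lambda x,y:(165+y/8.4-.45,165+x/8.4-.45)
S=lambda x,y:(130+y/6-.4,285+(x-425)/6-.4)
def tri(a,b):
    o1,d1=ray(c,a);o2,d2=ray(s,b)
    A=np.stack([d1,-d2],1);t=np.linalg.lstsq(A,o2-o1,rcond=None)[0]
    p,q=o1+t[0]*d1,o2+t[1]*d2;return (p+q)/2,np.linalg.norm(p-q)
for n,a,b in(("tipL",(72,515),(467,75)),("tipR",(290,515),(528,40)),("junL",(95,145),(652,148)),("junR",(305,145),(712,103))):
    print(n,tri(Q(*a),S(*b)), atz(c,Q(*a),.306 if n[0]=='t' else .296))
for p in((95,145),(88,375),(305,145),(303,375)):print("shaft",p,atz(c,Q(*p),.296))
for p in((92,435),(300,435)):print("trough",p,atz(c,Q(*p),.283))
for z in(.29,.31,.33):print("crosshead rear edge",[atz(c,Q(*p),z)[:2] for p in((60,80),(350,80))])
E
```

```text
pail [ 0.5516 -0.2065  0.09  ] 0.11752982672076685
0.09966401779728767 36.4198367631623
tipL (array([0.5221, 0.2625, 0.293 ]), np.float64(0.036001812002911436)) [0.5348 0.2709 0.306 ]
tipR (array([0.546 , 0.2119, 0.328 ]), np.float64(0.03991122097972939)) [0.5329 0.204  0.306 ]
junL (array([0.6433, 0.26  , 0.2791]), np.float64(0.035591541013310864)) [0.6544 0.2671 0.296 ]
junR (array([0.6628, 0.2073, 0.3197]), np.float64(0.03678410033024157)) [0.6525 0.201  0.296 ]
shaft (95, 145) [0.6544 0.2671 0.296 ]
shaft (88, 375) [0.5807 0.2685 0.296 ]
shaft (305, 145) [0.6525 0.201  0.296 ]
shaft (303, 375) [0.5787 0.2016 0.296 ]
trough (92, 435) [0.5642 0.2696 0.283 ]
trough (300, 435) [0.5623 0.2044 0.283 ]
crosshead rear edge [array([0.6776, 0.2795]), array([0.6749, 0.1877])]
crosshead rear edge [array([0.672 , 0.2754]), array([0.6694, 0.1849])]
crosshead rear edge [array([0.6664, 0.2713]), array([0.6639, 0.1821])]
```

```bash
cat >> h.py <<'E'
from scipy.spatial.transform import Rotation as Ro
def to(*targets):
    """print rows for world targets (x,y,z,tool-y angle deg)"""
    o=robot.get_obs();R=Ro.from_quat(o["tool_rot"]).as_matrix()
    a=np.degrees(np.arctan2(R[1,1],R[0,1]))
    print("t",round(o["time"],2),"pos",o["position"].round(4),"ang",round(a,2),"f",np.round(o["ft_force"],2),"tool z",R[:,2].round(3))
    for t in targets:
        s=R.T@(np.array(t[:3])-o["position"])/.3
        w=-((t[3]-a+180)%360-180)/360
        print(t,s.round(4).tolist(),round(w,4),"rows>=",round(max(np.linalg.norm(s)*.3/.0417,abs(w)*360/7.16),1))
E
python3 -m handwheel '[[-0.75,-0.83,-0.03,0.106],[-0.75,-0.83,-0.03,0.106],[-0.75,-0.83,-0.03,0.106],[-0.75,-0.83,-0.03,0.106],[-0.75,-0.83,-0.03,0.106],[-0.75,-0.83,-0.03,0.106],[-0.75,-0.83,-0.03,0.106],[-0.75,-0.83,-0.03,0.106],[-0.75,-0.83,-0.03,0.106],[-0.75,-0.83,-0.03,0.106]]' 38
python3 - <<'E'
from h import *
to((.43,.05,.2,36),(.4714,-.2657,.2,36),(.4714,-.2657,.067,36))
c=vision.camera("top");s=vision.camera("scene")
def bail(C,yaw,th):
    y=np.radians(yaw);R=np.array([[np.cos(y),-np.sin(y),0],[np.sin(y),np.cos(y),0],[0,0,1]])
    r=lambda l,v:np.array([*C,0])+R@np.array([-l*np.cos(th),v,.078+l*np.sin(th)])
    return [r(0,.066),r(.1,.047),r(.1,.018),r(.1,-.018),r(.1,-.047),r(0,-.066)]
def draw(cam,im,sc,o,pts,col):
    q=[proj(cam,p) for p in pts]
    q=np.array([[(x+.4-o[1])*sc,(y+.4-o[0])*sc] for y,x in q]).round().astype(int)
    cv2.polylines(im,[q],False,col,1)
def crop(cam,r,cc,n,sc):return cv2.resize(np.ascontiguousarray(cam["frame"][r:r+n,cc:cc+n,::-1]),None,fx=sc,fy=sc,interpolation=cv2.INTER_CUBIC)
a=crop(c,205,315,75,5);b=crop(s,240,175,75,5)
C=(.5516,-.2065)
circ=[(C[0]+.06*np.cos(t),C[1]+.06*np.sin(t),.09) for t in np.linspace(0,6.3,60)]
for cam,im,o in((c,a,(205,315)),(s,b,(240,175))):
    draw(cam,im,5,o,circ,(255,255,0))
    draw(cam,im,5,o,bail(C,36,0),(0,255,0));draw(cam,im,5,o,bail(C,32,0),(255,0,255))
cv2.imwrite("pics/ov.png",np.hstack([a,b]))
# scale tips, correct pairing
Q=lambda x,y:(165+y/8.4-.45,165+x/8.4-.45)
S=lambda x,y:(130+y/6-.4,285+(x-425)/6-.4)
def tri(a,b):
    o1,d1=ray(c,a);o2,d2=ray(s,b)
    t=np.linalg.lstsq(np.stack([d1,-d2],1),o2-o1,rcond=None)[0]
    p,q=o1+t[0]*d1,o2+t[1]*d2;return ((p+q)/2).round(4),np.linalg.norm(p-q).round(4)
for n,a,b in(("tipL",(72,515),(528,40)),("tipR",(290,515),(467,75)),("trL",(92,435),(572,94)),("trR",(300,435),(507,130))):print(n,*tri(Q(*a),S(*b)))
E
```

```text
time: 2.28
position: [0.3199, 0.2993, 0.2399]
tool_rot: [0.456, 0.89, 0.0, 0.0]
ft_force: [0.9, -0.2, 0.1]
grip_width: 0.0349
grip_force: 0.0
t 2.28 pos [0.3199 0.2993 0.2399] ang 35.78 f [ 0.88 -0.18  0.14] tool z [ 0.001  0.001 -1.   ]
(0.43, 0.05, 0.2, 36) [-0.8888, -0.188, 0.1328] -0.0006 rows>= 6.6
(0.4714, -0.2657, 0.2, 36) [-1.8232, -0.6913, 0.1323] -0.0006 rows>= 14.1
(0.4714, -0.2657, 0.067, 36) [-1.8233, -0.6916, 0.5756] -0.0006 rows>= 14.6
tipL [0.5353 0.271  0.3096] 0.0028
tipR [0.5332 0.2041 0.3111] 0.003
trL [0.5655 0.2705 0.2835] 0.0033
trR [0.5617 0.204  0.2853] 0.0003
```

View pics/ov.png

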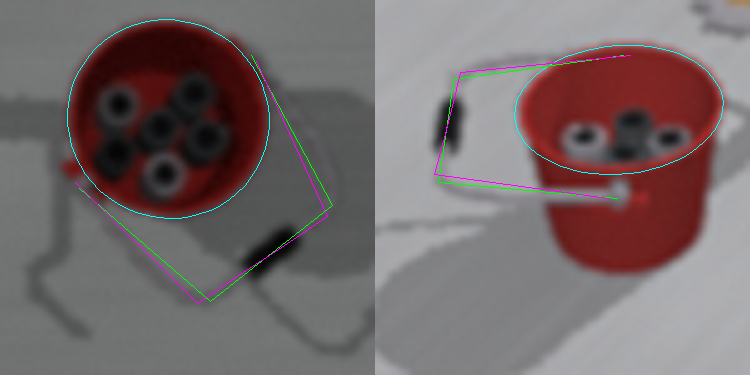

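```bash
python3 -m handwheel '[[-0.89,-0.19,0.13,0.005],[-0.89,-0.19,0.13,0.005],[-0.89,-0.19,0.13,0.005],[-0.89,-0.19,0.13,0.005],[-0.89,-0.19,0.13,0.005],[-0.89,-0.19,0.13,0.005],[-0.89,-0.19,0.13,0.005],[-0.89,-0.19,0.13,0.005]]'
python3 - <<'E'
from h import *
to((.4695,-.2345,.15,34),(.4695,-.2645,.13,34),(.4695,-.2645,.067,34))
E
```

```text
time: 3.05
position: [0.4333, 0.0493, 0.2001]
tool_rot: [0.468, 0.884, 0.0, 0.002]
ft_force: [0.7, 0.1, 0.2]
grip_width: 0.0334
grip_force: 0.0
t 3.05 pos [0.4333 0.0493 0.2001] ang 34.19 f [0.73 0.06 0.21] tool z [ 0.003 -0.001 -1.   ]
(0.4695, -0.2345, 0.15, 34) [-0.8499, -0.4322, 0.1687] 0.0005 rows>= 7.0
(0.4695, -0.2645, 0.13, 34) [-0.9324, -0.4885, 0.2355] 0.0005 rows>= 7.8
(0.4695, -0.2645, 0.067, 34) [-0.9319, -0.4888, 0.4455] 0.0005 rows>= 8.2
```

```bash
python3 -m handwheel '[[-0.93,-0.49,0.18,0],[-0.93,-0.49,0.18,0],[-0.93,-0.49,0.18,0],[-0.93,-0.49,0.18,0],[-0.93,-0.49,0.18,0],[-0.93,-0.49,0.18,0],[-0.93,-0.49,0.18,0],[-0.93,-0.49,0.18,0],[-0.93,-0.49,0.18,0],[-0.93,-0.49,0.22,0],[-0.93,-0.49,0.22,0],[-0.93,-0.49,0.22,0]]'
python3 - <<'E'
from h import *
to((.4695,-.2645,.067,34))
c=vision.camera("top");s=vision.camera("scene")
a=cv2.resize(c["frame"][200:300,320:420,::-1],(395,395));b=cv2.resize(s["frame"][205:305,155:255,::-1],(395,395),interpolation=cv2.INTER_CUBIC)
cv2.imwrite("pics/near.png",np.hstack([a,b]))
E
```

```text
time: 4.05
position: [0.4658, -0.259, 0.134]
tool_rot: [0.466, 0.885, 0.001, -0.001]
ft_force: [-0.3, 0.3, 0.1]
grip_width: 0.0331
grip_force: 0.0
t 4.05 pos [ 0.4658 -0.259   0.134 ] ang 34.46 f [-0.27  0.25  0.11] tool z [-0.002  0.002 -1.   ]
(0.4695, -0.2645, 0.067, 34) [-0.0227, -0.0002, 0.2232] 0.0013 rows>= 1.6
```

View pics/near.png

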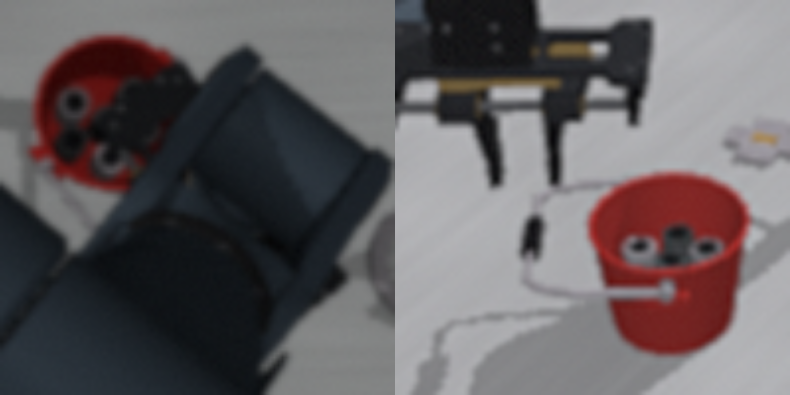

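```bash
python3 -m handwheel '[[-0.023,0,0.06,0.001],[-0.023,0,0.1,0.001],[-0.023,0,0.14,0.001],[-0.023,0,0.18,0.001],[-0.023,0,0.2,0.001],[-0.023,0,0.22,0.001],[-0.023,0,0.223,0.001],[-0.023,0,0.223,0.001]]'
python3 - <<'E'
from h import *
to((.4695,-.2645,.067,34))
s=vision.camera("scene")
b=cv2.resize(s["frame"][205:305,155:255,::-1],(500,500),interpolation=cv2.INTER_CUBIC)
cv2.imwrite("pics/near2.png",b)
E
```

```text
time: 4.82
position: [0.4696, -0.2673, 0.0678]
tool_rot: [0.47, 0.883, -0.0, 0.0]
ft_force: [0.2, -0.3, 1.2]
grip_width: 0.0331
grip_force: 0.0
t 4.82 pos [ 0.4696 -0.2673  0.0678] ang 33.96 f [ 0.21 -0.28  1.21] tool z [ 0. -0. -1.]
(0.4695, -0.2645, 0.067, 34) [0.0079, 0.0047, 0.0027] -0.0001 rows>= 0.1
```

View pics/near2.png

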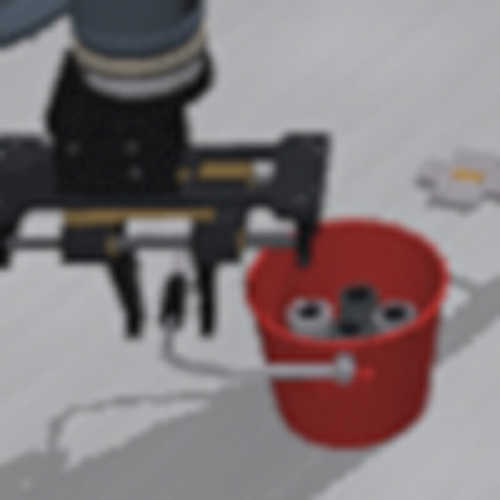

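```bash
python3 -m handwheel '[[0.004,0,0,0],[0.004,0,0,0],[0.004,0,0,0],[0.004,0,0,0],[0.004,0,0,0],[0.004,0,0,0]]' 10 8
python3 - <<'E'
from h import *
to((.4695,-.2645,.067,34))
c=vision.camera("top");vision.camera("scene")
for n in("top","scene"):print([ (x["point"],x["conf"]) for x in vision.look_for(n,"pail")[:1]])
E
```

```text
time: 5.37
position: [0.4692, -0.2664, 0.0679]
tool_rot: [0.47, 0.883, 0.0, 0.0]
ft_force: [2.5, 2.6, 1.4]
grip_width: 0.0159
grip_force: 8.0
t 5.37 pos [ 0.4692 -0.2664  0.0679] ang 33.93 f [2.51 2.57 1.38] tool z [ 0.001 -0.    -1.   ]
(0.4695, -0.2645, 0.067, 34) [0.0047, 0.0044, 0.0029] -0.0002 rows>= 0.1
[([221.9, 347.0], 0.72)]
[([267.1, 222.3], 0.79)]
```

```bash
python3 -m handwheel '[[0,0.004,0,0],[0,0.005,-0.029,0],[0,0.009,-0.058,0],[0,0.015,-0.0863,0],[0,0.024,-0.114,0],[0,0.035,-0.141,0],[0,0.048,-0.167,0],[0,0.064,-0.191,0],[0,0.082,-0.214,0],[0,0.101,-0.236,0],[0,0.101,-0.236,0],[0,0.101,-0.236,0]]' - 25
python3 - <<'E'
from h import *
to((.5521,-.2105,.168,34))
c=vision.camera("top");s=vision.camera("scene")
for n in("top","scene"):print([ (x["point"],x["conf"]) for x in vision.look_for(n,"pail")[:1]])
save(s,"mid.png",(180,320,140,300),4)
E
```

```text
time: 6.57
position: [0.4939, -0.2498, 0.1397]
tool_rot: [0.469, 0.883, -0.001, 0.0]
ft_force: [-3.8, -1.4, 4.9]
grip_width: 0.0153
grip_force: 24.9
t 6.57 pos [ 0.4939 -0.2498  0.1397] ang 34.03 f [-3.82 -1.38  4.86] tool z [-0.001 -0.002 -1.   ]
(0.5521, -0.2105, 0.168, 34) [-0.0002, 0.2338, -0.0947] 0.0001 rows>= 1.8
[([229.7, 336.9], 0.71)]
[([268.1, 223.2], 0.71)]
```

View pics/mid.png

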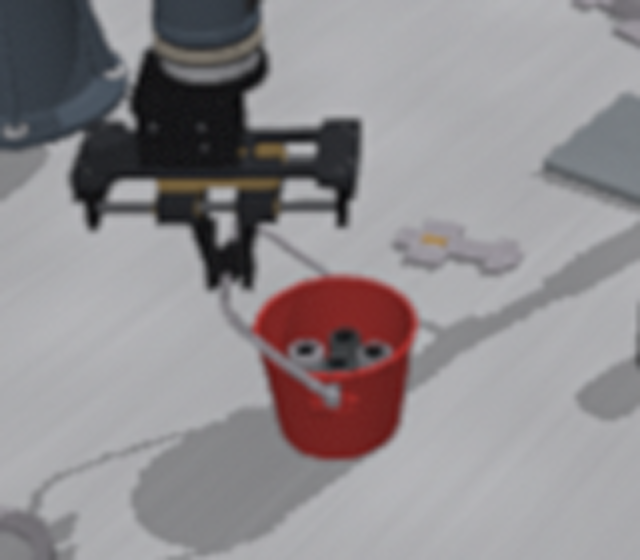

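```bash
python3 -m handwheel '[[0,0,-0.006,0],[0,0.018,-0.025,0],[0,0.04,-0.043,0],[0,0.065,-0.059,0],[0,0.091,-0.072,0],[0,0.118,-0.082,0],[0,0.146,-0.09,0],[0,0.174,-0.096,0],[0,0.203,-0.099,0],[0,0.232,-0.1,0],[0,0.232,-0.1,0],[0,0.232,-0.1,0],[0,0.232,-0.1,0],[0,0.232,-0.1,0]]'
python3 - <<'E'
from h import *
to((.5521,-.2105,.168,34))
c=vision.camera("top");s=vision.camera("scene")
for n in("top","scene"):print([ (x["point"],x["conf"]) for x in vision.look_for(n,"pail")[:1]])
save(s,"up.png",(160,310,140,300),4)
E
```

```text
time: 7.93
position: [0.5524, -0.2103, 0.1697]
tool_rot: [0.47, 0.883, 0.0, 0.001]
ft_force: [-1.3, 2.6, 7.0]
grip_width: 0.0151
grip_force: 24.9
t 7.93 pos [ 0.5524 -0.2103  0.1697] ang 33.95 f [-1.29  2.64  7.04] tool z [ 0.001 -0.    -1.   ]
(0.5521, -0.2105, 0.168, 34) [-0.0, -0.001, 0.0055] -0.0001 rows>= 0.0
[]
[([267.4, 223.9], 0.87)]
```

View pics/up.png

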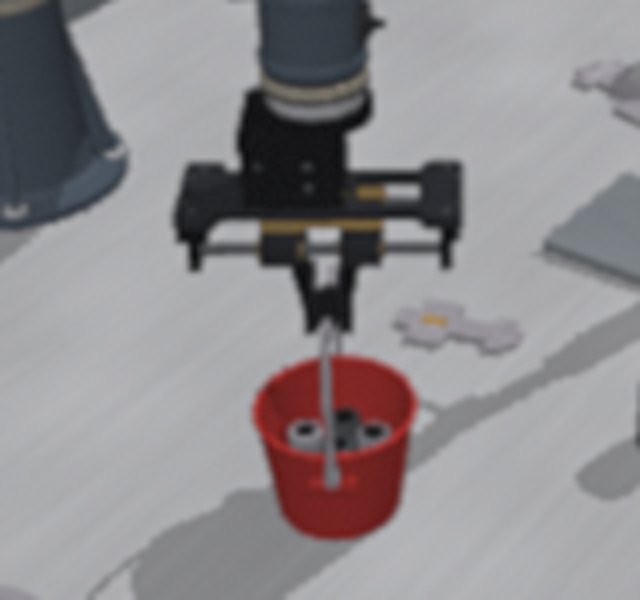

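```bash
python3 -m handwheel '[[0,0,-0.01,0],[0,0,-0.02,0],[0,0,-0.03,0],[0,0,-0.045,0],[0,0,-0.065,0],[0,0,-0.085,0],[0,0,-0.11,0],[0,0,-0.135,0],[0,0,-0.16,0],[0,0,-0.185,0],[0,0,-0.21,0],[0,0,-0.235,0],[0,0,-0.26,0],[0,0,-0.285,0],[0,0,-0.305,0],[0,0,-0.32,0],[0,0,-0.33,0],[0,0,-0.33,0],[0,0,-0.33,0],[0,0,-0.33,0]]' - 35
python3 - <<'E'
from h import *
to((.46,.236,.318,-1.3))
E
```

```text
time: 9.8
position: [0.5514, -0.2106, 0.267]
tool_rot: [0.47, 0.883, 0.0, -0.001]
ft_force: [0.8, -0.5, -7.3]
grip_width: 0.0151
grip_force: 34.9
t 9.8 pos [ 0.5514 -0.2106  0.267 ] ang 33.93 f [ 0.76 -0.5  -7.34] tool z [-0.001  0.001 -1.   ]
(0.46, 0.236, 0.318, -1.3) [1.4052, 0.5782, -0.1689] 0.0979 rows>= 11.0
```

```bash
python3 -m handwheel '[[0.007,0.003,-0.002,0.001],[0.021,0.009,-0.01,0.003],[0.049,0.02,-0.02,0.007],[0.084,0.035,-0.03,0.012],[0.126,0.052,-0.045,0.018],[0.175,0.073,-0.06,0.025],[0.224,0.093,-0.075,0.031],[0.273,0.113,-0.09,0.038],[0.322,0.133,-0.105,0.045],[0.371,0.154,-0.12,0.052],[0.42,0.174,-0.13,0.059],[0.469,0.194,-0.14,0.066],[0.518,0.215,-0.15,0.073],[0.56,0.232,-0.155,0.078],[0.602,0.249,-0.16,0.084],[0.637,0.264,-0.165,0.089],[0.665,0.276,-0.17,0.093],[0.686,0.284,-0.17,0.096],[0.7,0.29,-0.17,0.098],[0.7,0.29,-0.17,0.098]]'
python3 - <<'E'
from h import *
to((.46,.236,.318,-1.3))
E
```

```text
time: 11.47
position: [0.506, 0.0132, 0.3186]
tool_rot: [0.715, 0.699, 0.0, -0.0]
ft_force: [1.1, 0.8, -7.9]
grip_width: 0.0149
grip_force: 34.9
t 11.47 pos [0.506  0.0132 0.3186] ang -1.3 f [ 1.09  0.84 -7.86] tool z [-0.     0.001 -1.   ]
(0.46, 0.236, 0.318, -1.3) [0.7389, -0.1702, 0.0024] -0.0 rows>= 5.5
```

```bash
python3 -m handwheel '[[0.007,-0.002,0,0],[0.022,-0.01,0,0],[0.052,-0.02,0,0],[0.089,-0.035,0,0],[0.133,-0.05,0,0],[0.185,-0.065,0,0],[0.236,-0.08,0,0],[0.288,-0.095,0,0],[0.34,-0.11,0,0],[0.392,-0.125,0,0],[0.443,-0.135,0,0],[0.495,-0.145,0,0],[0.547,-0.155,0,0],[0.591,-0.16,0,0],[0.636,-0.165,0,0],[0.672,-0.17,0,0],[0.702,-0.17,0,0],[0.724,-0.17,0,0],[0.735,-0.17,0,0],[0.74,-0.17,0,0]]'
python3 -m handwheel '[[0,0,0,0],[0,0,0,0],[0,0,0,0],[0,0,0,0],[0,0,0,0],[0,0,0,0],[0,0,0,0],[0,0,0,0]]'
python3 - <<'E'
from h import *
to((.563,.237,.318,-1.3))
c=vision.camera("top");s=vision.camera("scene")
a=c["frame"][160:250,150:250,::-1];b=s["frame"][110:210,270:370,::-1]
cv2.imwrite("pics/front.png",np.hstack([cv2.resize(a,(399,399*9//10),interpolation=2)[:359],cv2.resize(b,(399,399),interpolation=2)[:359]]))
E
```

```text
time: 13.13
position: [0.4608, 0.2356, 0.3184]
tool_rot: [0.715, 0.699, -0.0, -0.0]
ft_force: [-0.0, 0.5, -8.9]
grip_width: 0.0152
grip_force: 34.9
time: 13.8
position: [0.4607, 0.2351, 0.3184]
tool_rot: [0.715, 0.699, -0.0, -0.0]
ft_force: [0.5, 0.5, -8.3]
grip_width: 0.0149
grip_force: 34.9
t 13.8 pos [0.4607 0.2351 0.3184] ang -1.36 f [ 0.46  0.54 -8.28] tool z [-0. -0. -1.]
(0.563, 0.237, 0.318, -1.3) [0.0145, 0.3406, 0.0013] -0.0002 rows>= 2.5
```

View pics/front.png

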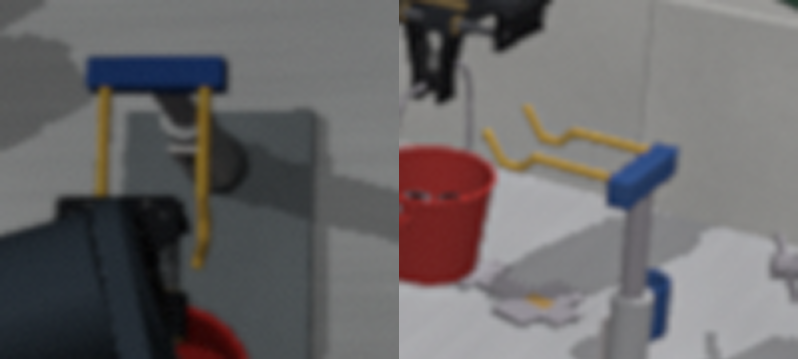

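```bash
cat >> h.py <<'E'
from scipy.optimize import least_squares
def red(c):
    f=c["frame"].astype(int)
    m=((f[:,:,0]>60)&(f[:,:,0]>1.7*f[:,:,1])&(f[:,:,0]>1.7*f[:,:,2])).astype(np.uint8)
    m=cv2.morphologyEx(m,cv2.MORPH_OPEN,np.ones((3,3)))
    n,l,st,_=cv2.connectedComponentsWithStats(m);i=1+np.argmax(st[1:,4]);x,y,w,h,a=st[i]
    return np.array([x,y,x+w-1,y+h-1]),a
def pbox(c,x,y,z):
    t=np.linspace(0,6.28,90);P=[]
    for r,h in((.06,.09),(.046,0)):
        P+=[proj(c,(x+r*np.cos(a),y+r*np.sin(a),z+h)) for a in t]
    P=np.array(P)[:,::-1];return np.r_[P.min(0),P.max(0)]
def pail_fit():
    s=vision.camera("scene");b,a=red(s);o=robot.get_obs()["position"]
    r=least_squares(lambda p:pbox(s,*p)-b,[o[0],o[1],o[2]-.168])
    print("red box",b,a,"pail fit",r.x.round(4),"res",r.fun.round(2))
E
python3 - <<'E'
from h import *
pail_fit();print(robot.get_obs()["position"])
E
```

```text
red box [265 147 293 180] 761 pail fit [0.3684 0.4025 0.0618] res [-0.92  0.9   0.92 -0.88]
[0.46078175 0.23518384 0.31844348]
```

```bash
sed -i 's/m=cv2.morphologyEx(m,cv2.MORPH_OPEN,np.ones((3,3)))/m=cv2.morphologyEx(cv2.morphologyEx(m,cv2.MORPH_OPEN,np.ones((2,2))),cv2.MORPH_CLOSE,np.ones((9,9)))/' h.py
python3 - <<'E'
from h import *
pail_fit();s=vision.camera("scene")
for z in(.14,.15,.16):print(z,pbox(s,.4607,.2352,z).round(1))
E
```

```text
red box [263 148 294 181] 870 pail fit [0.4058 0.3362 0.094 ] res [-0.14  0.14  0.14 -0.14]
0.14 [260.3 149.2 294.  184.5]
0.15 [260.3 146.7 294.1 182. ]
0.16 [260.2 144.2 294.2 179.5]
```

```bash
python3 -m handwheel '[[0,0.003,0,0],[0.001,0.01,0,0],[0.002,0.02,0,0],[0.003,0.035,0,0],[0.004,0.055,0,0],[0.005,0.08,0,0],[0.006,0.105,0,0],[0.007,0.13,0,0],[0.008,0.155,0,0],[0.009,0.18,0,0],[0.01,0.205,0,0],[0.011,0.23,0,0],[0.012,0.255,0,0],[0.013,0.28,0,0],[0.014,0.3,0,0],[0.014,0.317,0,0],[0.014,0.33,0,0],[0.014,0.337,0,0],[0.014,0.34,0,0],[0.014,0.34,0,0]]'
python3 -m handwheel '[[0,0,0,0],[0,0,0,0],[0,0,0,0],[0,0,0,0],[0,0,0,0],[0,0,0,0],[0,0,0,0],[0,0,0,0],[0,0,0,0],[0,0,0,0]]'
python3 - <<'E'
from h import *
to((.563,.237,.281,-1.3));pail_fit();s=vision.camera("scene");print(pbox(s,.5633,.2365,.15).round(1))
E
```

```text
time: 15.72
position: [0.5631, 0.237, 0.3185]
tool_rot: [0.715, 0.699, 0.0, 0.0]
ft_force: [1.7, -0.2, -7.2]
grip_width: 0.015
grip_force: 34.9
time: 16.55
position: [0.5632, 0.237, 0.3186]
tool_rot: [0.715, 0.699, 0.0, 0.0]
ft_force: [1.0, 0.4, -7.3]
grip_width: 0.0152
grip_force: 34.9
t 16.55 pos [0.5632 0.237  0.3186] ang -1.35 f [ 0.97  0.37 -7.29] tool z [ 0.001  0.    -1.   ]
(0.563, 0.237, 0.281, -1.3) [-0.0, -0.0007, 0.1252] -0.0001 rows>= 0.9
red box [290 155 321 190] 929 pail fit [0.5215 0.3399 0.0898] res [-0.6   0.59  0.6  -0.57]
[285.3 153.  320.2 189.5]
```

```bash
python3 -m handwheel '[[0,0,0.005,0],[0,0,0.013,0],[0,0,0.023,0],[0,0,0.033,0],[0,0,0.043,0],[0,0,0.053,0],[0,0,0.063,0],[0,0,0.073,0],[0,0,0.083,0],[0,0,0.091,0],[0,0,0.097,0],[0,0,0.102,0],[0,0,0.106,0],[0,0,0.108,0],[0,0,0.11,0],[0,0,0.11,0],[0,0,0.11,0]]'
python3 -m handwheel '[[0,0,0.003,0],[0,0,0.006,0],[0,0,0.01,0],[0,0,0.014,0],[0,0,0.018,0],[0,0,0.022,0],[0,0,0.026,0],[0,0,0.03,0],[0,0,0.033,0],[0,0,0.035,0],[0,0,0.035,0],[0,0,0.035,0],[0,0,0.035,0],[0,0,0.035,0]]'
python3 - <<'E'
from h import *
to((.563,.237,.281,-1.3));f=[]
for i in range(6):
    vision.camera("scene");f.append(robot.get_obs()["ft_force"])
print(np.mean(f,0),np.std(f,0))
E
```

```text
time: 18.07
position: [0.5632, 0.237, 0.2856]
tool_rot: [0.715, 0.699, 0.0, 0.0]
ft_force: [0.9, -0.3, -8.0]
grip_width: 0.0151
grip_force: 34.9
time: 19.23
position: [0.563, 0.237, 0.2751]
tool_rot: [0.715, 0.699, 0.0, 0.0]
ft_force: [-0.4, -0.1, -6.0]
grip_width: 0.0151
grip_force: 34.9
t 19.23 pos [0.563  0.237  0.2751] ang -1.35 f [-0.39 -0.11 -5.97] tool z [ 0.  0. -1.]
(0.563, 0.237, 0.281, -1.3) [0.0, -0.0, -0.0198] -0.0001 rows>= 0.1
[-0.20316842 -0.13387387 -5.62953284] [0.6576849  0.27074447 0.23332227]
```

```bash
python3 -m handwheel '[[0,0,0.003,0],[0,0,0.008,0],[0,0,0.014,0],[0,0,0.021,0],[0,0,0.028,0],[0,0,0.035,0],[0,0,0.042,0],[0,0,0.049,0],[0,0,0.056,0],[0,0,0.063,0],[0,0,0.07,0],[0,0,0.077,0],[0,0,0.084,0],[0,0,0.091,0],[0,0,0.098,0],[0,0,0.104,0],[0,0,0.108,0],[0,0,0.11,0],[0,0,0.11,0],[0,0,0.11,0]]'
python3 - <<'E'
from h import *
f=[]
for i in range(10):
    vision.camera("scene");f.append(robot.get_obs()["ft_force"])
print(np.mean(f,0),np.std(f,0));to((.563,.237,.226,-1.3));pail_fit();s=vision.camera("scene");print(pbox(s,.5633,.237,.242+.0095-.178).round(1))
E
```

```text
time: 21.2
position: [0.563, 0.237, 0.242]
tool_rot: [0.715, 0.699, 0.0, 0.0]
ft_force: [-0.4, -0.4, -2.0]
grip_width: 0.015
grip_force: 34.9
[-0.36284391 -0.17048281 -1.69840649] [0.68912777 0.42245115 0.39088236]
t 21.7 pos [0.563 0.237 0.242] ang -1.35 f [ 1.01 -1.01 -1.53] tool z [ 0.  0. -1.]
(0.563, 0.237, 0.226, -1.3) [0.0, -0.0001, 0.0535] -0.0001 rows>= 0.4
red box [287 174 319 208] 892 pail fit [0.5283 0.3147 0.0233] res [ 0.03 -0.03 -0.03  0.03]
[284.8 172.2 318.8 208.3]
```

```bash
python3 -m handwheel '[[0,0,0.003,0],[0,0,0.007,0],[0,0,0.012,0],[0,0,0.018,0],[0,0,0.024,0],[0,0,0.03,0],[0,0,0.036,0],[0,0,0.041,0],[0,0,0.045,0],[0,0,0.047,0],[0,0,0.047,0],[0,0,0.047,0],[0,0,0.047,0]]'
python3 - <<'E'
from h import *
f=[]
for i in range(20):
    vision.camera("scene");f.append(robot.get_obs()["ft_force"])
print(np.mean(f,0),np.std(f,0));to((.563,.237,.226,-1.3))
E
```

```text
time: 22.88
position: [0.563, 0.237, 0.228]
tool_rot: [0.715, 0.699, 0.0, 0.0]
ft_force: [0.6, 0.1, 0.1]
grip_width: 0.0152
grip_force: 34.9
[-0.00098184  0.29873773 -0.46336176] [0.57723063 0.31875031 0.34566559]
t 23.88 pos [0.563  0.237  0.2279] ang -1.35 f [-0.28 -0.46 -0.72] tool z [ 0. -0. -1.]
(0.563, 0.237, 0.226, -1.3) [0.0001, 0.0001, 0.0062] -0.0001 rows>= 0.0
```

```bash
python3 -m handwheel '[[0,0,0.002,0],[0,0,0.004,0],[0,0,0.007,0],[0,0,0.009,0],[0,0,0.009,0],[0,0,0.009,0]]' - 12
python3 - <<'E'
from h import *
f=[]
for i in range(25):
    vision.camera("scene");f.append(robot.get_obs()["ft_force"])
print(np.mean(f,0),np.std(f,0));to((.563,.237,.226,-1.3))
E
```

```text
time: 24.38
position: [0.5629, 0.237, 0.2251]
tool_rot: [0.715, 0.699, 0.0, -0.0]
ft_force: [0.3, 1.5, -0.8]
grip_width: 0.0155
grip_force: 12.0
[0.53274988 0.45378469 0.09202158] [0.61887499 0.41861114 0.42581024]
t 25.63 pos [0.5629 0.237  0.2251] ang -1.35 f [0.94 0.41 0.31] tool z [ 0.  0. -1.]
(0.563, 0.237, 0.226, -1.3) [0.0, 0.0003, -0.0028] -0.0001 rows>= 0.0
```

```bash
python3 -m handwheel '[[0,0,0,0],[0,0,0,0],[0,0,0,0],[0,0,0,0]]' - 3
python3 -m handwheel '[[0,0,0,0],[0,0,0,0],[0,0,0,0],[0,0,0,0],[0,0,0,0],[0,0,0,0],[0,0,0,0],[0,0,0,0],[0,0,0,0],[0,0,0,0],[0,0,0,0],[0,0,0,0]]' 34
python3 - <<'E'
from h import *
f=[]
for i in range(8):
    vision.camera("scene");f.append(robot.get_obs()["ft_force"])
    if i%2==0:pail_fit()
print(np.mean(f,0))
E
```

```text
time: 25.97
position: [0.5629, 0.237, 0.2252]
tool_rot: [0.715, 0.699, 0.0, 0.0]
ft_force: [0.8, 0.2, -0.3]
grip_width: 0.0159
grip_force: 3.0
time: 26.97
position: [0.5629, 0.237, 0.2251]
tool_rot: [0.715, 0.699, -0.0, 0.0]
ft_force: [0.2, -0.4, 0.5]
grip_width: 0.0301
grip_force: 0.0
red box [287 178 319 212] 886 pail fit [0.5316 0.3101 0.0089] res [ 0.06 -0.05 -0.06  0.05]
red box [287 178 319 212] 887 pail fit [0.5316 0.3101 0.0089] res [ 0.06 -0.05 -0.06  0.05]
red box [287 178 319 212] 886 pail fit [0.5316 0.3101 0.0089] res [ 0.06 -0.05 -0.06  0.05]
red box [287 178 319 212] 886 pail fit [0.5316 0.3101 0.0089] res [ 0.06 -0.05 -0.06  0.05]
[ 0.11881584 -0.05543354  0.02828007]
```

```bash
python3 -m handwheel '[[0,0,-0.01,0],[0,0,-0.02,0],[0,0,-0.035,0],[0,0,-0.05,0],[0,0,-0.07,0],[0,0,-0.09,0],[0,0,-0.12,0],[0,0,-0.15,0],[0,0,-0.18,0],[0,0,-0.22,0],[0,0,-0.26,0],[0,0,-0.3,0],[0,0,-0.34,0],[0,0,-0.38,0],[0,0,-0.42,0],[0,0,-0.44,0],[0,0,-0.44,0],[0,0,-0.44,0],[0,0,-0.44,0],[0,0,-0.44,0]]'
python3 -m handwheel '[[0,0,0,0],[0,0,0,0],[0,0,0,0],[0,0,0,0],[0,0,0,0],[0,0,0,0],[0,0,0,0],[0,0,0,0],[0,0,0,0],[0,0,0,0],[0,0,0,0],[0,0,0,0]]'
python3 - <<'E'
from h import *
for i in range(3):pail_fit()
s=vision.camera("scene");print(pbox(s,.563,.237,.2251+.0095-.178).round(1))
for l in("bail_grip","scale_hook"):print(l,[(np.round(x["point"],1),round(x["conf"],2)) for x in vision.look_for("scene",l)[:1]])
print([np.round(proj(s,(.563,.237,z)),1) for z in(.2346,.24)])
E
```

```text
time: 29.23
position: [0.5624, 0.2368, 0.3562]
tool_rot: [0.715, 0.699, -0.001, -0.0]
ft_force: [0.3, -0.9, 0.3]
grip_width: 0.0297
grip_force: 0.0
time: 30.23
position: [0.5629, 0.237, 0.3572]
tool_rot: [0.715, 0.699, 0.0, 0.0]
ft_force: [0.0, -0.3, -0.5]
grip_width: 0.0295
grip_force: 0.0
red box [287 178 319 212] 885 pail fit [0.5316 0.3101 0.0089] res [ 0.06 -0.05 -0.06  0.05]
red box [287 178 319 212] 884 pail fit [0.5316 0.3101 0.0089] res [ 0.06 -0.05 -0.06  0.05]
red box [287 178 319 212] 884 pail fit [0.5316 0.3101 0.0089] res [ 0.06 -0.05 -0.06  0.05]
[284.6 176.3 318.4 212.3]
bail_grip [(array([165.2, 303.7]), 0.56)]
scale_hook [(array([171.9, 330.8]), 0.8)]
[array([161.6, 302.7]), array([160.1, 302.7])]
```

The pail stayed at rest through the release and retreat, and it hangs where the model predicts. I'm handing the job in.

```bash
python3 -c "
from rig import job
print(job.hand_in())"
```

```text
the job is handed in; nothing more can be done
None
```

I've handed the job in: the red pail hangs by its bail on both prongs of the scale hook, released and still, at about 7.4 N by the wrist force sensor. The hand-in gave no verdict, and nothing showed other bench items being moved, though I didn't check their positions at the end.

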